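Put the refractometer away under the tray of the instrument kit

ROBOT

A 6-joint arm with a two-finger parallel gripper is mounted at the origin on the work surface; the furniture and walls round the work are solid. World frame = base frame: x ahead of the robot, y to its left, z up, the work surface at z = 0. Lengths are in m, angles in rad, forces in N, time in s.
With the tool pointing down it reaches from about 0.375 to 0.9 m from the base axis. Payload 3.1 kg.
Tool frame: the origin (TCP) lies between the finger pads; the fingertips stand 22 mm ahead of it and the grasp point (between the pads) lies 3 mm ahead of it; z points along the fingers, y is the direction in which the jaws open and shut (so a half turn about z gives the same grasp; the last joint's range is limited). The gripper opens to 87 mm and grips with 3 to 60 N. Pads are 19 mm wide; open, the fingers measure 117 mm over their backs; the gripper's body (75 mm by 190 mm) begins 51 mm behind the grasp point.
Start: joints at [0.972, 0.527, 1.433, -0, 1.181, -0.178], TCP at [0.255, 0.57, 0.245] pointing down, gripper open.
Joint ranges: [-3.08, 3.08], [-0.75, 2.2], [0.22, 2.44], [-1.43, 4.57], [0, 2.65], [-2.85, 2.85]. Speed limits (rad/s): [2.79, 2.79, 3.14, 3.14, 3.14, 3.14].

INTERFACE

Orientations are given as a unit quaternion [x, y, z, w].
In Python, from rig import get_obs, camera, get_calibration, hand_in, search_frame gives the robot as it stands.
- The arm moves only by the shell command python3 -m jog 'ROWS' [FORCE]. ROWS is JSON, a list of rows, each an object with "grip": the closure in counts, from 0 (fully open) to 255 (shut); "travel": the shift along the world's x, y, z in cm, a list of three; "twist": the turn about the world's z in degrees. A call has 1 to 8 rows; each row shifts and turns the commanded pose from where the row before left it; what a row does not reach is not made up. A row lasts 1/10 s, in which the tool goes at most 50 mm and 8.59 degrees, less where a joint would pass 70% of its speed; a pose out of reach is approached as far as the arm can. A call is refused whole if a number of a shift passes 5 or a number of a turn 8.59, either way. A call with a gripper value outside its range is refused whole. The fingers move at their own pace and stop on an object; FORCE is the grip in N (left out, the last holds). Time passes only in rows, so rows that do not move let the fingers close. It gives the time, the measured TCP pose, the force and the opening at its end, in the units of the state.
- get_obs(): the state, without advancing time (a new reading comes with each control period).
- camera(name): name is "scene" or "top"; returns the picture (420x560x3 uint8, red, green, blue); there is no depth.
- get_calibration(name): a dict with "fx", "fy", "cx", "cy" (pixels), "k1" (the pictures are not rectified: a ray, as slopes to the right and down, at radius r is drawn at 1 + k1 r^2 times it, then the intrinsics apply), "R" (3x3) and "t" (3): a world point X has camera coordinates R X + t. Camera axes: x right, y down, z forward; pixel columns grow to the right and rows downward; lengths in m; the calibration is good to about 2 mm. A picture is of the moment at which its call begins. get_calibration takes no time and is no camera call.
- hand_in(): hands the job in, once; it reports no verdict.
Trained networks look in the newest picture that a camera, given by its name, has taken for a name from the list of things; names that differ only in an ending like _2 or _b are one class to them, and where a whole thing is asked for, a point or a joint stands for the part that bears it (a point fixed in the world has none). Each returns a list of dicts, best first, with "p" (0 to 1); they miss things now and then, are a little off and sometimes report something else, mostly with a low value. They report only what shows in the picture. A call takes as long as a camera call.
- search_frame(target, camera): "at" ([x, y, z] in m, in world coordinates, good to about 4 mm: the middle of the surface that is visible of it).
The state is a dict: "time": time; "q": joint angles; "joint_velocities": joint speeds; "joint_torque": joint torques, N m; "position": TCP position; "tool_rot": TCP orientation; "ft_force": force on the tool from outside, world axes, zero at the start; "moment": the same for the moment, N m; "grip_width": finger opening in m.
Only numpy, scipy, OpenCV 4.12 (cv2) and the standard library are available. Lean on these libraries where they do the work, as an engineer would, in place of code of your own. Each camera call takes 0.05 s, during which the arm holds its last target. There are 200 camera calls.

TASK

Swing the grey top tray of the blue instrument kit up and over by its black handle until it rests open, and lay the refractometer (the black instrument with the blue flap) in the compartment underneath without dropping it. Then swing the tray back and lower it gently until it is fully shut over the refractometer, and let go.

Things in the scene. Friction and masses are not known exactly. Their poses are not given: they have to be found in the camera images.
- kit: Blue open box, 160 (x) x 220 (y) x 60 (z) mm, fixed to the bench; walls and floor 5 mm. Origin: centre of the underside, z up. A grey tray (160 x 220 x 25 mm, underside 62 mm over the bench when shut) covers it on parallel arms at both ends; it swings up and over to the kit's +x side (the robot's right), staying level. Two white gaskets and a hex key are fixed in the tray.
- tray_handle (a point): Middle of the tray's black handle bar: 12 mm thick, along the kit's y, 90 mm between its end posts, 46 mm over the tray's floor, 25 mm over its rim. Axes parallel to the kit's. In the kit's frame it is at x = 113 - 130 cos(a), y = 0, z = 47 + 130 sin(a) mm, a = 30 degrees + joint tray_swing: [0, 0, 112] shut, [205, 0, 139] open, 177 high midway.
- tray_swing (a joint): Angle of the tray's arms in rad: 0 shut, 1.05 arms upright, 1.83 (stop) fully open. It moves easily (tray about 0.3 kg, slight friction): let go beyond 1.3 the tray sinks to the open stop and rests there; let go below 0.8 it falls shut.
- refractometer: Black ribbed tube with a blue flap at one end, on the bench to the robot's left, 157 (y) x 35 x 35 mm. Origin: centre of the underside. The tube (y = -22 to +78 mm) tapers towards the thinner flap (y = -78 to -32), so it lies tilted 2 degrees, origin 3 mm low. Take it across the tube, best at y = +20 mm, 23 mm up. A white probe thermometer, which stays out, lies some 90 mm away.

How it is judged:
By the outcome, as a careful person would: the job done as asked, in the order asked, and still so for the second after the job is handed in, with the robot touching nothing.
It also fails if it takes over 67 s, if anything falls off the work surface, if the arm or the gripper's body presses on something with over 40 N, if the wrist force passes 120 N, or if a joint passes its speed limit or range.

## Working session

There is one attempt and no reset: what is moved stays moved. The work goes in short steps, Python scripts to look and compute and a shell command to move; the robot and the scene stay as the last step left them, time stands still between calls to the robot, and variables do not carry over. Pictures are saved under pics/ and viewed, about 8 in all and at most 12, crops included, and the job is handed in when it is done.

```bash
mkdir -p pics; python3 - <<'E'
from rig import *
import cv2,numpy as np
for n in("scene","top"):
    cv2.imwrite(f"pics/{n}0.png",camera(n)[:,:,::-1])
    for t in("kit","tray_handle","refractometer"):
        print(n,t,[(np.round(d["at"],3),round(d["p"],2)) for d in search_frame(t,n)[:3]])
o=get_obs();print(o["time"],o["position"],o["tool_rot"],o["ft_force"],o["grip_width"])
E
```

```text
scene kit [(array([ 0.452, -0.051,  0.069]), 0.62)]
scene tray_handle [(array([ 0.486, -0.075,  0.067]), 0.55)]
scene refractometer [(array([0.408, 0.196, 0.026]), 0.7)]
top kit [(array([ 0.495, -0.072,  0.073]), 0.93)]
top tray_handle [(array([ 0.499, -0.078,  0.065]), 0.74)]
top refractometer [(array([0.426, 0.181, 0.022]), 0.88)]
0.4 [0.25520875 0.5703933  0.24437324] [ 2.08847860e-01  9.77948125e-01 -1.71879881e-04 -7.74228892e-05] [ 0.25913343  0.04178035 -0.28174784] 0.08710549280594686
```

View pics/scene0.png

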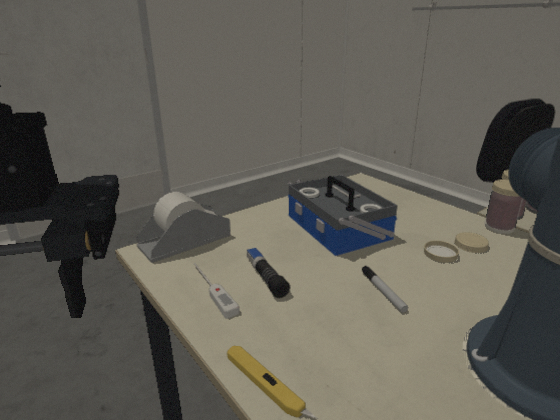

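View pics/top0.png

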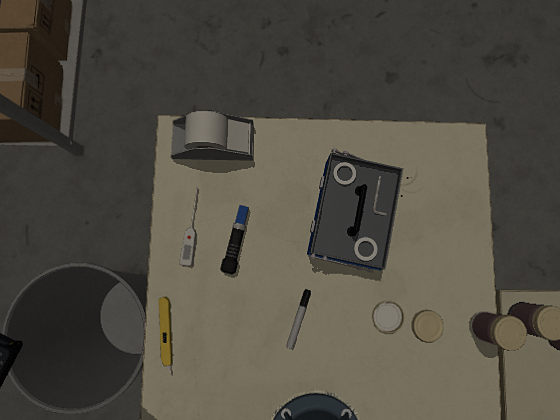

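The scene view shows the shut kit at about (345,215), with the refractometer at (268,272) and the thermometer at (222,295). In the top view the handle runs (357,233)–(362,187). The refractometer runs from its flap at (243,207) to its tube end at (229,273).

```bash
cat > h.py <<'E'
import numpy as np,cv2
from rig import *
def ray(n,u,v):
    c=get_calibration(n);xd=np.array([(u-c["cx"])/c["fx"],(v-c["cy"])/c["fy"]]);x=xd.copy()
    for _ in range(20): x=xd/(1+c["k1"]*(x@x))
    R=np.array(c["R"]);t=np.array(c["t"]);return -R.T@t,R.T@np.array([x[0],x[1],1])
def w(n,u,v,z):
    o,d=ray(n,u,v);return (o+d*(z-o[2])/d[2])
def px(n,X):
    c=get_calibration(n);p=np.array(c["R"])@np.array(X)+np.array(c["t"]);x=p[:2]/p[2];x=x*(1+c["k1"]*(x@x))
    return x*[c["fx"],c["fy"]]+[c["cx"],c["cy"]]
def rz(a):
    return np.array([[np.cos(a),-np.sin(a)],[np.sin(a),np.cos(a)]])
E
python3 - <<'E'
from h import *
im=camera("top");g=cv2.cvtColor(im,cv2.COLOR_RGB2BGR)
print("campos",ray("top",280,210)[0])
for p in [(357,233),(362,187)]: print("handle",w("top",*p,.115))
for p in [(332,154),(403,168),(383,270),(308,256)]: print("corner",w("top",*p,.087))
for p in [(243,207),(229,273)]: print("refr",w("top",*p,.02))
a=g[135:285,290:420];b=g[190:290,170:270]
cv2.imwrite("pics/c1.png",np.hstack([cv2.resize(a,None,fx=4,fy=4,interpolation=2)[:, :520]]))
cv2.imwrite("pics/c2.png",cv2.resize(b,None,fx=6,fy=6,interpolation=2))
E
```

```text
campos [0.3759581  0.09858715 0.93872288]
handle [ 0.44687655 -0.0709537   0.115     ]
handle [ 0.54182916 -0.08236111  0.115     ]
corner [ 0.61832232 -0.02463233  0.087     ]
corner [ 0.59095895 -0.17802933  0.087     ]
corner [ 0.3733811 -0.1301972  0.087    ]
corner [0.39997007 0.02567043 0.087     ]
refr [0.50950356 0.16764847 0.02      ]
refr [0.36179212 0.19428606 0.02      ]
```

View pics/c1.png

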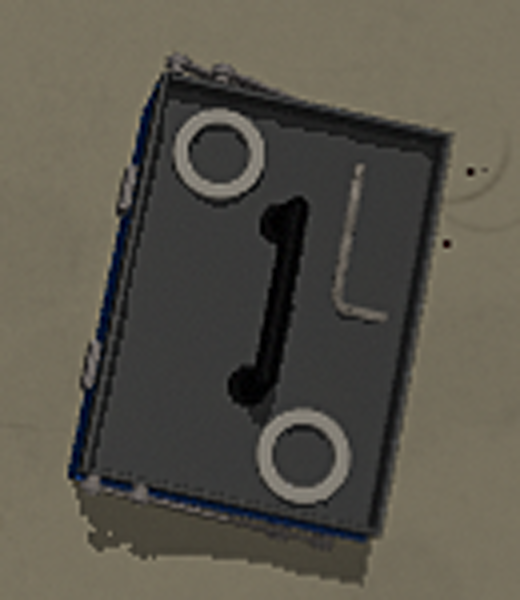

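View pics/c2.png

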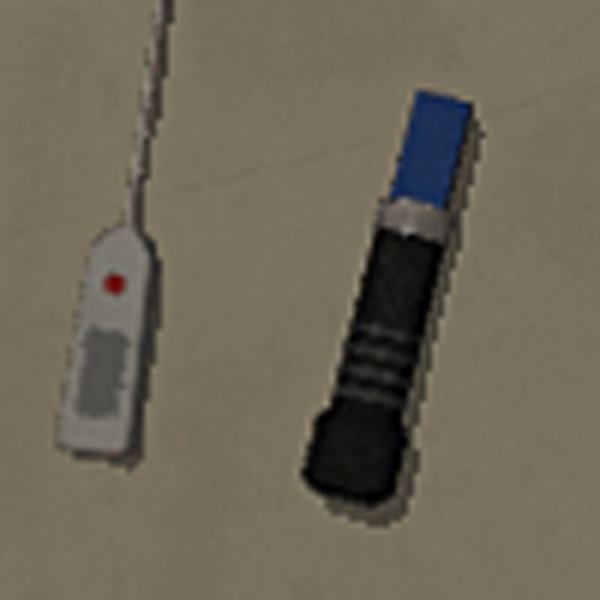

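The tray rim corners and the handle put the kit near (0.496, -0.077), with its y axis pointing at about -11° in the world. The second crop shows the refractometer's flap tip at (243.8,205.8) and its tube end at (229,273). I'll move above the handle and check the numbers on the way.

```bash
python3 -m jog '[{"grip":0,"travel":[1.5,-4,0],"twist":0.8},{"grip":0,"travel":[1.5,-4,0],"twist":0.8},{"grip":0,"travel":[1.5,-4,0],"twist":0.8},{"grip":0,"travel":[1.5,-4,0],"twist":0.8},{"grip":0,"travel":[1.5,-4,0],"twist":0.8},{"grip":0,"travel":[1.5,-4,0],"twist":0.8},{"grip":0,"travel":[1.5,-4,0],"twist":0.8},{"grip":0,"travel":[1.5,-4,0],"twist":0.8}]' 20 | tail -c 600
python3 - <<'E'
from h import *
o=get_obs();t=o["tool_rot"];print(o["position"],2*np.degrees(np.arctan2(t[1],t[0])))
c=[(331.2,156),(403,168.7),(383,269.5),(309.5,255)]
P=np.array([w("top",*p,.087) for p in c])[:,:2];K=np.array([[-.08,.11],[.08,.11],[.08,-.11],[-.08,-.11]])
from scipy.spatial.transform import Rotation as Ro
m=P.mean(0);H=(K.T@(P-m));a=np.arctan2(H[0,1]-H[1,0],H[0,0]+H[1,1]);print("kit",m,np.degrees(a),(P-m)-K@rz(a).T)
h=[w("top",*p,.117) for p in[(364.2,186.2),(356.2,232.5)]];d=h[0]-h[1];print("handle",np.mean(h,0),np.degrees(np.arctan2(d[1],d[0])),np.linalg.norm(d))
r=[w("top",*p,z) for p,z in[((243.8,205.8),.02),((229.2,273),.015)]];d=r[0]-r[1];print("refr",np.mean(r,0),np.degrees(np.arctan2(d[1],d[0])),np.linalg.norm(d))
for p in[(475,330),(505,350)]:print("jar",w("top",*p,.1))
E
```

```text
time: 1.25
position: [0.3758, 0.249, 0.2449]
tool_rot: [0.153, 0.988, 0.0, 0.0]
ft_force: [0.8, -0.4, 0.1]
grip_width: 0.0868
[0.37577104 0.24897666 0.24487788] 162.3414497925914
kit [ 0.49493715 -0.07712928] -101.39413561912872 [[-0.00471815 -0.00245695]
 [ 0.00244908 -0.00070005]
 [ 0.00310613  0.00360566]
 [-0.00083705 -0.00044866]]
handle [ 0.49544111 -0.07771149  0.117     ] -10.423566593369566 0.09710727905104004
refr [0.43699896 0.18014425 0.0175    ] -10.697175936588076 0.15329800697412374
jar [ 0.25518397 -0.31315119  0.1       ]
jar [ 0.21586142 -0.37377917  0.1       ]
```

```bash
python3 -m jog '[{"grip":0,"travel":[1.5,-4.1,0],"twist":0.84},{"grip":0,"travel":[1.5,-4.1,0],"twist":0.84},{"grip":0,"travel":[1.5,-4.1,0],"twist":0.84},{"grip":0,"travel":[1.5,-4.1,0],"twist":0.84},{"grip":0,"travel":[1.5,-4.1,0],"twist":0.84},{"grip":0,"travel":[1.5,-4.1,-1],"twist":0.84},{"grip":0,"travel":[1.5,-4.1,-2],"twist":0.84},{"grip":0,"travel":[1.5,-4.0,-2],"twist":0.84}]' | tail -c 600
python3 -m jog '[{"grip":0,"travel":[0,0,-1],"twist":0},{"grip":0,"travel":[0,0,-1],"twist":0},{"grip":0,"travel":[0,0,0],"twist":0}]'
python3 - <<'E'
from h import *
o=get_obs();print(o["position"])
cv2.imwrite("pics/s1.png",cv2.resize(camera("scene")[130:270,250:450,::-1],None,fx=4,fy=4,interpolation=2))
K=rz(np.radians(-101));
for k in[(0,45),(0,-45)]: q=K@(np.array(k)/1000)+[.495,-.077];print((px("scene",[*q,.112])-[250,130])*4)
E
```

```text
time: 2.05
position: [0.4962, -0.0787, 0.1946]
tool_rot: [0.096, 0.995, -0.0, 0.001]
ft_force: [0.3, 0.9, 0.5]
grip_width: 0.087
time: 2.35
position: [0.4936, -0.0753, 0.1733]
tool_rot: [0.096, 0.995, 0.001, -0.002]
ft_force: [-0.2, -0.1, -0.3]
grip_width: 0.0869
[ 0.49361345 -0.07529568  0.17331296]
[321.57546407 194.7084842 ]
[409.65710346 245.81632146]
```

View pics/s1.png

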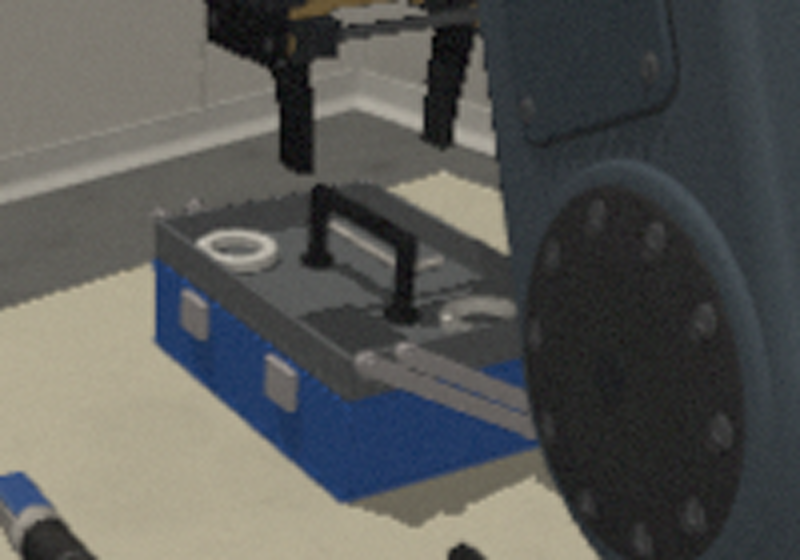

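The picture shows the handle bar from (320,192) to (412,238), within 2 camera pixels of the prediction. The jaws straddle it, so I'll descend and close.

```bash
python3 -m jog '[{"grip":0,"travel":[0.1,-0.1,-1.5],"twist":0},{"grip":0,"travel":[0,-0.1,-1.5],"twist":0},{"grip":0,"travel":[0,0,-1.5],"twist":0},{"grip":0,"travel":[0,0,-1.2],"twist":0},{"grip":0,"travel":[0,0,0],"twist":0},{"grip":0,"travel":[0,0,0],"twist":0}]' 25
python3 -m jog '[{"grip":160,"travel":[0,0,0],"twist":0},{"grip":180,"travel":[0,0,0],"twist":0},{"grip":200,"travel":[0,0,0],"twist":0},{"grip":215,"travel":[0,0,0],"twist":0},{"grip":240,"travel":[0,0,0],"twist":0},{"grip":255,"travel":[0,0,0],"twist":0},{"grip":255,"travel":[0,0,0],"twist":0},{"grip":255,"travel":[0,0,0],"twist":0}]' 25
python3 - <<'E'
import numpy as np
u=np.array([np.cos(np.radians(-101)),np.sin(np.radians(-101))])
a=np.radians(30+np.arange(0,106,5.));x=113-130*np.cos(a);z=47+130*np.sin(a)
for i in range(len(a)-1):
    d=(x[i+1]-x[i])/10;print(int(i*5+5),np.round([*(d*u),(z[i+1]-z[i])/10],2).tolist())
E
```

```text
time: 3.0
position: [0.4964, -0.078, 0.1179]
tool_rot: [0.095, 0.995, -0.0, 0.0]
ft_force: [-0.2, -0.8, 0.8]
grip_width: 0.0868
time: 3.8
position: [0.4962, -0.0785, 0.1175]
tool_rot: [0.096, 0.995, 0.0, -0.0]
ft_force: [0.3, 0.5, -0.3]
grip_width: 0.031
5 [-0.12, -0.6, 0.96]
10 [-0.13, -0.68, 0.9]
15 [-0.15, -0.75, 0.84]
20 [-0.16, -0.82, 0.77]
25 [-0.17, -0.88, 0.69]
30 [-0.18, -0.94, 0.61]
35 [-0.19, -0.99, 0.52]
40 [-0.2, -1.03, 0.43]
45 [-0.21, -1.06, 0.34]
50 [-0.21, -1.09, 0.25]
55 [-0.21, -1.1, 0.15]
60 [-0.22, -1.11, 0.05]
65 [-0.22, -1.11, -0.05]
70 [-0.21, -1.1, -0.15]
75 [-0.21, -1.09, -0.25]
80 [-0.21, -1.06, -0.34]
85 [-0.2, -1.03, -0.43]
90 [-0.19, -0.99, -0.52]
95 [-0.18, -0.94, -0.61]
100 [-0.17, -0.88, -0.69]
105 [-0.16, -0.82, -0.77]
```

```bash
python3 -m jog '[{"grip":255,"travel":[0,0,0],"twist":0},{"grip":255,"travel":[0,0,0],"twist":0},{"grip":255,"travel":[0,0,0],"twist":0},{"grip":255,"travel":[0,0,0],"twist":0},{"grip":255,"travel":[0,0,0],"twist":0}]' 25
python3 -m jog '[{"grip":255,"travel":[-0.06,-0.3,0.48],"twist":0},{"grip":255,"travel":[-0.06,-0.3,0.48],"twist":0},{"grip":255,"travel":[-0.06,-0.34,0.45],"twist":0},{"grip":255,"travel":[-0.07,-0.34,0.45],"twist":0},{"grip":255,"travel":[0,0,0],"twist":0}]'
```

```text
time: 4.3
position: [0.4964, -0.0778, 0.1175]
tool_rot: [0.096, 0.995, 0.001, 0.0]
ft_force: [1.7, 5.1, -0.6]
grip_width: 0.0114
time: 4.8
position: [0.4937, -0.091, 0.1365]
tool_rot: [0.096, 0.995, 0.0, 0.0]
ft_force: [0.8, 5.3, 1.8]
grip_width: 0.0109
```

```bash
python3 -m jog '[{"grip":255,"travel":[-0.15,-0.75,0.84],"twist":0},{"grip":255,"travel":[-0.16,-0.82,0.77],"twist":0},{"grip":255,"travel":[-0.17,-0.88,0.69],"twist":0},{"grip":255,"travel":[-0.18,-0.94,0.61],"twist":0},{"grip":255,"travel":[-0.19,-0.99,0.52],"twist":0},{"grip":255,"travel":[-0.2,-1.03,0.43],"twist":0}]'
python3 -m jog '[{"grip":255,"travel":[-0.21,-1.06,0.34],"twist":0},{"grip":255,"travel":[-0.21,-1.09,0.25],"twist":0},{"grip":255,"travel":[-0.21,-1.1,0.15],"twist":0},{"grip":255,"travel":[-0.22,-1.11,0.05],"twist":0},{"grip":255,"travel":[0,0,0],"twist":0}]'
```

```text
time: 5.4
position: [0.4827, -0.1462, 0.1753]
tool_rot: [0.096, 0.995, -0.0, -0.0]
ft_force: [-0.2, 1.9, 1.4]
grip_width: 0.011
time: 5.9
position: [0.4738, -0.1911, 0.1824]
tool_rot: [0.096, 0.995, -0.001, -0.001]
ft_force: [-3.0, -0.4, 3.6]
grip_width: 0.0112
```

```bash
python3 -m jog '[{"grip":255,"travel":[-0.22,-1.11,-0.05],"twist":0},{"grip":255,"travel":[-0.21,-1.1,-0.15],"twist":0},{"grip":255,"travel":[-0.21,-1.09,-0.25],"twist":0},{"grip":255,"travel":[-0.21,-1.06,-0.34],"twist":0},{"grip":255,"travel":[0,0,0],"twist":0}]'
python3 -m jog '[{"grip":255,"travel":[-0.2,-1.03,-0.43],"twist":0},{"grip":255,"travel":[-0.19,-0.99,-0.52],"twist":0},{"grip":255,"travel":[-0.18,-0.94,-0.61],"twist":0},{"grip":255,"travel":[-0.17,-0.88,-0.69],"twist":0},{"grip":255,"travel":[-0.04,-0.24,-0.23],"twist":0},{"grip":255,"travel":[0,0,0],"twist":0},{"grip":255,"travel":[0,0,0],"twist":0}]'
```

```text
time: 6.4
position: [0.4652, -0.2344, 0.1736]
tool_rot: [0.096, 0.995, -0.0, -0.001]
ft_force: [-5.5, -0.5, 0.4]
grip_width: 0.011
time: 7.1
position: [0.4573, -0.2738, 0.1488]
tool_rot: [0.096, 0.995, 0.0, -0.001]
ft_force: [-5.1, 0.3, -3.5]
grip_width: 0.0112
```

```bash
python3 -m jog '[{"grip":255,"travel":[-0.04,-0.2,-0.18],"twist":0},{"grip":255,"travel":[-0.04,-0.2,-0.18],"twist":0},{"grip":255,"travel":[-0.03,-0.15,-0.14],"twist":0},{"grip":255,"travel":[0,0,0],"twist":0}]'
python3 -m jog '[{"grip":150,"travel":[0,0,0],"twist":0},{"grip":100,"travel":[0,0,0],"twist":0},{"grip":50,"travel":[0,0,0],"twist":0},{"grip":0,"travel":[0,0,0],"twist":0},{"grip":0,"travel":[0,0,0],"twist":0},{"grip":0,"travel":[0,0,0],"twist":0},{"grip":0,"travel":[0,0,0],"twist":0},{"grip":0,"travel":[0,0,0],"twist":0}]'
```

```text
time: 7.5
position: [0.4564, -0.2783, 0.1444]
tool_rot: [0.096, 0.995, 0.001, -0.001]
ft_force: [-4.2, 2.9, 1.4]
grip_width: 0.0113
time: 8.3
position: [0.4574, -0.2789, 0.145]
tool_rot: [0.096, 0.995, -0.0, 0.0]
ft_force: [0.2, -0.5, 0.4]
grip_width: 0.0671
```

```bash
python3 -m jog '[{"grip":0,"travel":[0,0,1],"twist":0},{"grip":0,"travel":[0,0,2],"twist":0},{"grip":0,"travel":[0,0,3],"twist":0},{"grip":0,"travel":[0,2,2],"twist":0},{"grip":0,"travel":[-0.3,4,0],"twist":0},{"grip":0,"travel":[-0.3,4,0],"twist":0},{"grip":0,"travel":[-0.3,4,0],"twist":0},{"grip":0,"travel":[-0.3,4,0],"twist":0}]'
python3 -m jog '[{"grip":0,"travel":[-0.4,4,0],"twist":0},{"grip":0,"travel":[-0.4,4,0],"twist":0},{"grip":0,"travel":[-0.4,4,0],"twist":0},{"grip":0,"travel":[-0.4,4,-1],"twist":0},{"grip":0,"travel":[-0.4,4,-2],"twist":0},{"grip":0,"travel":[-0.4,4,-3],"twist":0},{"grip":0,"travel":[-0.4,3,-3],"twist":0},{"grip":0,"travel":[0,1.3,-1],"twist":0}]'
python3 -m jog '[{"grip":0,"travel":[0,0,0],"twist":0},{"grip":0,"travel":[0,0,0],"twist":0}]'
python3 - <<'E'
from h import *
o=get_obs();print(o["position"])
g=camera("scene")[130:330,180:450,::-1];cv2.imwrite("pics/s2.png",cv2.resize(g,None,fx=2.9,fy=2.9,interpolation=2))
for n in("scene","top"):
    if n=="top":camera(n)
    for t in ("refractometer","tray_handle"):print(n,t,[(np.round(d["at"],3),round(d["p"],2)) for d in search_frame(t,n)[:2]])
E
```

```text
time: 9.1
position: [0.4452, -0.0976, 0.2258]
tool_rot: [0.096, 0.995, -0.0, 0.001]
ft_force: [-0.8, 0.5, 0.5]
grip_width: 0.0871
time: 9.9
position: [0.4153, 0.1859, 0.1235]
tool_rot: [0.094, 0.996, -0.0, -0.002]
ft_force: [-0.8, 0.3, 0.8]
grip_width: 0.0871
time: 10.1
position: [0.4183, 0.1836, 0.1258]
tool_rot: [0.096, 0.995, -0.0, 0.001]
ft_force: [-0.4, 0.2, -0.7]
grip_width: 0.087
[0.41828309 0.18357851 0.12580233]
scene refractometer [(array([0.407, 0.195, 0.026]), 0.91)]
scene tray_handle [(array([ 0.464, -0.266,  0.093]), 0.93)]
top refractometer []
top tray_handle [(array([ 0.454, -0.278,  0.095]), 0.55)]
```

View pics/s2.png

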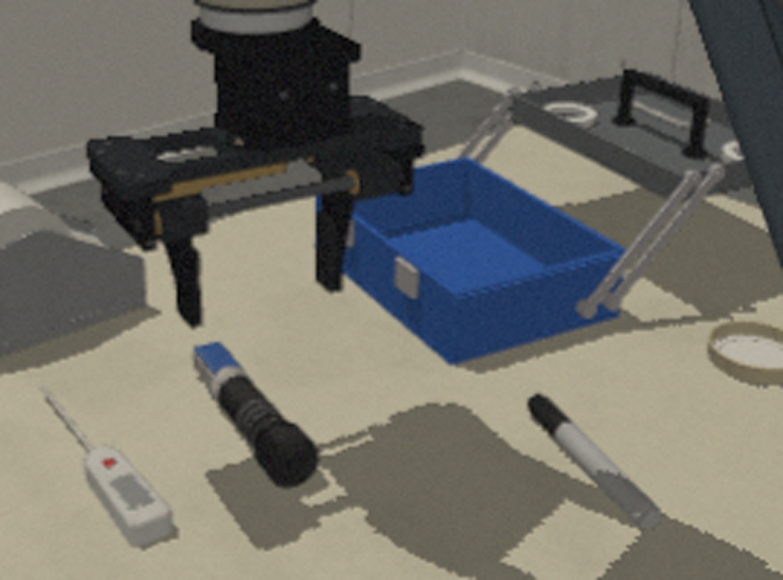

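The tray rests open. I'll check my refractometer line against this view, where the flap tip is near (212,347) and the tube end near (287,460).

```bash
python3 - <<'E'
from h import *
for y,z in((-.078,.02),(-.022,.032),(.02,.034),(.078,.017)):
    print(y,(px("scene",[.437-.983*y,.180+.186*y,z])-[180,130])*2.9)
E
```

```text
-0.078 [205.29251393 346.60059429]
-0.022 [236.70501005 368.97285448]
0.02 [263.17053007 396.78727191]
0.078 [304.06302592 466.1780866 ]
```

Prediction and picture agree to a few millimetres, so I'll descend onto the tube.

```bash
python3 -m jog '[{"grip":0,"travel":[0,0,-3],"twist":0},{"grip":0,"travel":[0,0,-3],"twist":0},{"grip":0,"travel":[0,0,-1.5],"twist":0},{"grip":0,"travel":[0,0,-1.2],"twist":0},{"grip":0,"travel":[0,0,-0.8],"twist":0},{"grip":0,"travel":[0,0,-0.3],"twist":0},{"grip":0,"travel":[0,0,0],"twist":0}]'
python3 -m jog '[{"grip":255,"travel":[0,0,0],"twist":0},{"grip":255,"travel":[0,0,0],"twist":0},{"grip":255,"travel":[0,0,0],"twist":0},{"grip":255,"travel":[0,0,0],"twist":0},{"grip":255,"travel":[0,0,0],"twist":0},{"grip":255,"travel":[0,0,0],"twist":0},{"grip":255,"travel":[0,0,0],"twist":0},{"grip":255,"travel":[0,0,0],"twist":0}]' 25
python3 -m jog '[{"grip":255,"travel":[0,0,0],"twist":0},{"grip":255,"travel":[0,0,0],"twist":0},{"grip":255,"travel":[0,0,0],"twist":0}]' 25
```

```text
time: 11.1
position: [0.4176, 0.1838, 0.0271]
tool_rot: [0.096, 0.995, 0.0, 0.0]
ft_force: [-0.9, -0.4, 0.5]
grip_width: 0.087
time: 11.9
position: [0.4174, 0.184, 0.027]
tool_rot: [0.096, 0.995, -0.0, -0.0]
ft_force: [0.6, -0.5, -1.1]
grip_width: 0.031
time: 12.2
position: [0.4174, 0.184, 0.027]
tool_rot: [0.096, 0.995, -0.0, -0.0]
ft_force: [0.1, 1.5, -0.5]
grip_width: 0.0304
```

```bash
python3 -m jog '[{"grip":255,"travel":[0,0,0.5],"twist":0},{"grip":255,"travel":[0,0,1],"twist":0},{"grip":255,"travel":[0,0,2],"twist":0},{"grip":255,"travel":[0,0,2.5],"twist":0},{"grip":255,"travel":[0,0,2.5],"twist":0},{"grip":255,"travel":[0,0,1.5],"twist":0},{"grip":255,"travel":[0,-1,1],"twist":0},{"grip":255,"travel":[0.5,-2,0],"twist":0}]' 25
python3 -m jog '[{"grip":255,"travel":[0.7,-2.5,0],"twist":0},{"grip":255,"travel":[0.7,-3,0],"twist":0},{"grip":255,"travel":[0.7,-3,0],"twist":0},{"grip":255,"travel":[0.7,-3,0],"twist":0},{"grip":255,"travel":[0.7,-3,0],"twist":0},{"grip":255,"travel":[0.7,-3,0],"twist":0},{"grip":255,"travel":[0.7,-3,0],"twist":0},{"grip":255,"travel":[0.5,-1.7,0],"twist":0}]'
python3 -m jog '[{"grip":255,"travel":[0,0,0],"twist":0},{"grip":255,"travel":[0,0,0],"twist":0},{"grip":255,"travel":[0,0,0],"twist":0}]'
python3 - <<'E'
from h import *
cv2.imwrite("pics/s3.png",cv2.resize(camera("scene")[90:270,240:460,::-1],None,fx=3,fy=3,interpolation=2))
E
```

```text
time: 13.0
position: [0.4221, 0.154, 0.1387]
tool_rot: [0.095, 0.996, 0.0, 0.001]
ft_force: [0.1, 0.2, -1.6]
grip_width: 0.0306
time: 13.8
position: [0.4764, -0.0709, 0.1372]
tool_rot: [0.097, 0.995, -0.0, 0.0]
ft_force: [0.2, -0.0, -2.2]
grip_width: 0.0303
time: 14.1
position: [0.4751, -0.0672, 0.1369]
tool_rot: [0.096, 0.995, 0.0, -0.001]
ft_force: [1.0, 0.1, -1.7]
grip_width: 0.0307
```

View pics/s3.png

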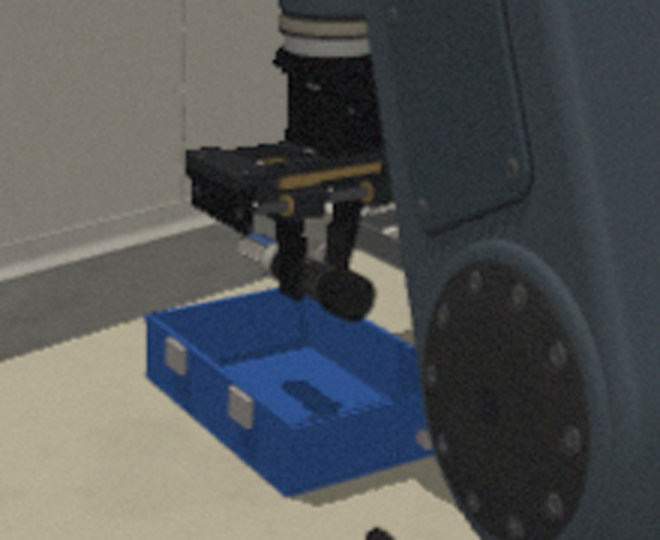

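The refractometer is held level over the compartment, with its shadow on the floor at about (312,398). I'll lower it.

```bash
python3 -m jog '[{"grip":255,"travel":[0.05,0,-1.5],"twist":0},{"grip":255,"travel":[0.05,0,-2],"twist":0},{"grip":255,"travel":[0,0,-2],"twist":0},{"grip":255,"travel":[0,0,-2],"twist":0},{"grip":255,"travel":[0,0,-1.5],"twist":0},{"grip":255,"travel":[0,0,-0.8],"twist":0},{"grip":255,"travel":[0,0,-0.3],"twist":0},{"grip":255,"travel":[0,0,0],"twist":0}]'
python3 -m jog '[{"grip":255,"travel":[0,0,-0.15],"twist":0},{"grip":255,"travel":[0,0,-0.15],"twist":0},{"grip":255,"travel":[0,0,0],"twist":0}]'
```

```text
time: 14.95
position: [0.4774, -0.0676, 0.0361]
tool_rot: [0.095, 0.995, 0.0, -0.0]
ft_force: [-0.2, -0.4, -1.3]
grip_width: 0.0305
time: 15.25
position: [0.4776, -0.0682, 0.0334]
tool_rot: [0.096, 0.995, -0.0, 0.0]
ft_force: [-0.2, 0.2, -2.8]
grip_width: 0.0301
```

```bash
python3 -m jog '[{"grip":255,"travel":[0,0,-0.1],"twist":0},{"grip":255,"travel":[0,0,0],"twist":0}]'
python3 -m jog '[{"grip":255,"travel":[0,0,-0.08],"twist":0},{"grip":255,"travel":[0,0,0],"twist":0}]'
```

```text
time: 15.45
position: [0.4774, -0.0681, 0.0321]
tool_rot: [0.096, 0.995, -0.0, 0.0]
ft_force: [0.2, -0.5, -1.8]
grip_width: 0.03
time: 15.65
position: [0.4774, -0.0681, 0.0319]
tool_rot: [0.096, 0.995, -0.0, 0.0]
ft_force: [-0.9, -0.6, 5.2]
grip_width: 0.0305
```

Contact (+7 N). I'll release to a moderate opening and lift.

```bash
python3 -m jog '[{"grip":140,"travel":[0,0,0],"twist":0},{"grip":130,"travel":[0,0,0],"twist":0},{"grip":110,"travel":[0,0,0],"twist":0},{"grip":80,"travel":[0,0,0],"twist":0},{"grip":60,"travel":[0,0,0],"twist":0},{"grip":60,"travel":[0,0,0],"twist":0},{"grip":60,"travel":[0,0,0],"twist":0},{"grip":60,"travel":[0,0,0],"twist":0}]' 
python3 -m jog '[{"grip":60,"travel":[0,0,0.5],"twist":0},{"grip":60,"travel":[0,0,1.5],"twist":0},{"grip":60,"travel":[0,0,3],"twist":0},{"grip":0,"travel":[0,0,4],"twist":0},{"grip":0,"travel":[0,0,4],"twist":0},{"grip":0,"travel":[0,0,4],"twist":0},{"grip":0,"travel":[0,0,3],"twist":0},{"grip":0,"travel":[0,0,0],"twist":0}]'
python3 - <<'E'
from h import *
cv2.imwrite("pics/s4.png",cv2.resize(camera("scene")[90:270,240:460,::-1],None,fx=3,fy=3,interpolation=2))
E
```

```text
time: 16.45
position: [0.4774, -0.068, 0.0312]
tool_rot: [0.096, 0.995, -0.0, -0.0]
ft_force: [0.0, 0.4, 0.2]
grip_width: 0.0662
time: 17.25
position: [0.4798, -0.0689, 0.2357]
tool_rot: [0.096, 0.995, -0.001, 0.005]
ft_force: [0.7, -0.3, -0.1]
grip_width: 0.0863
```

View pics/s4.png

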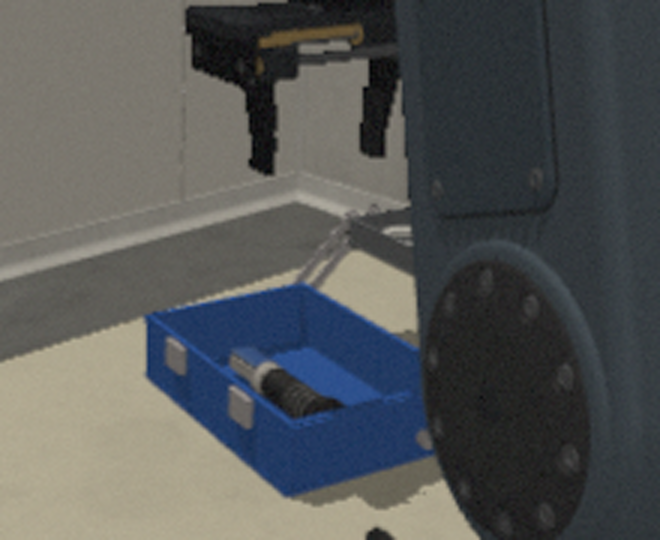

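The refractometer lies flat inside the compartment, from about (245,355) to (335,405). Now back to the handle.

```bash
python3 -m jog '[{"grip":0,"travel":[-0.3,-3.5,0],"twist":0},{"grip":0,"travel":[-0.4,-3.5,0],"twist":0},{"grip":0,"travel":[-0.4,-3.5,0],"twist":0},{"grip":0,"travel":[-0.4,-3.5,0],"twist":0},{"grip":0,"travel":[-0.4,-3.5,0],"twist":0},{"grip":0,"travel":[-0.2,-3.5,0],"twist":0},{"grip":0,"travel":[0,0,0],"twist":0},{"grip":0,"travel":[0,0,0],"twist":0}]'
python3 - <<'E'
from h import *
cv2.imwrite("pics/s5.png",cv2.resize(camera("scene")[100:260,330:460,::-1],None,fx=3.5,fy=3.5,interpolation=2))
E
```

```text
time: 18.1
position: [0.4552, -0.2778, 0.2296]
tool_rot: [0.097, 0.995, 0.001, -0.002]
ft_force: [-0.6, 0.3, 0.0]
grip_width: 0.0873
```

View pics/s5.png

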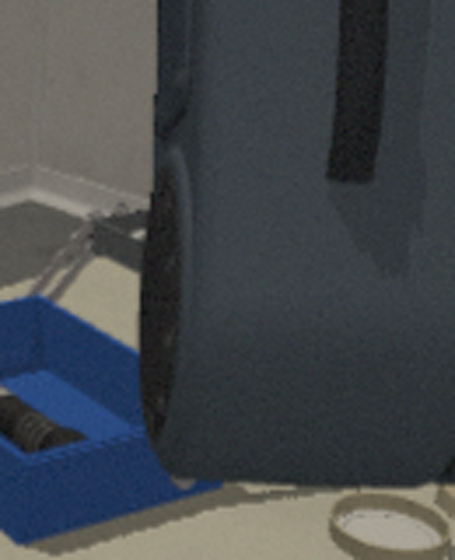

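The arm hides the handle here, but I know its released pose, so I'll descend.

```bash
python3 -m jog '[{"grip":0,"travel":[0.1,0,-2],"twist":0},{"grip":0,"travel":[0,0,-2],"twist":0},{"grip":0,"travel":[0,0,-2],"twist":0},{"grip":0,"travel":[0,0,-1.5],"twist":0},{"grip":0,"travel":[0,0,-0.9],"twist":0},{"grip":0,"travel":[0,0,0],"twist":0},{"grip":255,"travel":[0,0,0],"twist":0},{"grip":255,"travel":[0,0,0],"twist":0}]' 25
python3 -m jog '[{"grip":255,"travel":[0,0,0],"twist":0},{"grip":255,"travel":[0,0,0],"twist":0},{"grip":255,"travel":[0,0,0],"twist":0},{"grip":255,"travel":[0,0,0],"twist":0},{"grip":255,"travel":[0,0,0],"twist":0},{"grip":255,"travel":[0,0,0],"twist":0},{"grip":255,"travel":[0,0,0],"twist":0},{"grip":255,"travel":[0,0,0],"twist":0}]'
python3 -m jog '[{"grip":255,"travel":[0,0,0],"twist":0},{"grip":255,"travel":[0,0,0],"twist":0},{"grip":255,"travel":[0,0,0],"twist":0}]'
```

```text
time: 18.95
position: [0.4579, -0.2782, 0.148]
tool_rot: [0.096, 0.995, -0.0, 0.001]
ft_force: [0.4, -0.2, 0.2]
grip_width: 0.078
time: 19.75
position: [0.4574, -0.2781, 0.1472]
tool_rot: [0.096, 0.995, 0.0, -0.0]
ft_force: [0.4, 0.0, 0.0]
grip_width: 0.0149
time: 20.05
position: [0.4573, -0.2784, 0.1472]
tool_rot: [0.096, 0.995, -0.0, -0.0]
ft_force: [-1.4, -1.8, -0.3]
grip_width: 0.0115
```

```bash
python3 -m jog '[{"grip":255,"travel":[0.08,0.41,0.39],"twist":0},{"grip":255,"travel":[0.08,0.41,0.39],"twist":0},{"grip":255,"travel":[0.17,0.88,0.69],"twist":0},{"grip":255,"travel":[0.18,0.94,0.61],"twist":0},{"grip":255,"travel":[0.19,0.99,0.52],"twist":0},{"grip":255,"travel":[0.2,1.03,0.43],"twist":0},{"grip":255,"travel":[0,0,0],"twist":0}]'
python3 -m jog '[{"grip":255,"travel":[0.21,1.06,0.34],"twist":0},{"grip":255,"travel":[0.21,1.09,0.25],"twist":0},{"grip":255,"travel":[0.21,1.1,0.15],"twist":0},{"grip":255,"travel":[0.22,1.11,0.05],"twist":0},{"grip":255,"travel":[0.22,1.11,-0.05],"twist":0},{"grip":255,"travel":[0.21,1.1,-0.15],"twist":0},{"grip":255,"travel":[0.21,1.09,-0.25],"twist":0},{"grip":255,"travel":[0,0,0],"twist":0}]'
```

```text
time: 20.75
position: [0.4671, -0.2295, 0.1783]
tool_rot: [0.095, 0.995, 0.0, 0.001]
ft_force: [1.9, -0.4, -1.6]
grip_width: 0.0112
time: 21.55
position: [0.4822, -0.1534, 0.1805]
tool_rot: [0.095, 0.995, 0.0, 0.001]
ft_force: [4.5, -1.5, -7.3]
grip_width: 0.0114
```

```bash
python3 -m jog '[{"grip":255,"travel":[0.21,1.06,-0.34],"twist":0},{"grip":255,"travel":[0.2,1.03,-0.43],"twist":0},{"grip":255,"travel":[0.19,0.99,-0.52],"twist":0},{"grip":255,"travel":[0.18,0.94,-0.61],"twist":0},{"grip":255,"travel":[0.17,0.88,-0.69],"twist":0},{"grip":255,"travel":[0,0,0],"twist":0}]'
python3 -m jog '[{"grip":255,"travel":[0.08,0.41,-0.39],"twist":0},{"grip":255,"travel":[0.08,0.41,-0.39],"twist":0},{"grip":255,"travel":[0.07,0.38,-0.42],"twist":0},{"grip":255,"travel":[0.07,0.37,-0.42],"twist":0},{"grip":255,"travel":[0.06,0.34,-0.45],"twist":0},{"grip":255,"travel":[0.06,0.34,-0.45],"twist":0},{"grip":255,"travel":[0,0,0],"twist":0},{"grip":255,"travel":[0,0,0],"twist":0}]'
```

```text
time: 22.15
position: [0.4918, -0.1053, 0.1542]
tool_rot: [0.095, 0.995, -0.001, 0.001]
ft_force: [6.2, -4.0, -8.3]
grip_width: 0.011
time: 22.95
position: [0.4962, -0.0836, 0.1298]
tool_rot: [0.095, 0.995, -0.001, 0.001]
ft_force: [3.9, -4.1, -7.4]
grip_width: 0.011
```

```bash
python3 -m jog '[{"grip":255,"travel":[0.03,0.16,-0.24],"twist":0},{"grip":255,"travel":[0.03,0.15,-0.24],"twist":0},{"grip":255,"travel":[0.03,0.14,-0.2],"twist":0},{"grip":255,"travel":[0,0,0],"twist":0}]'
python3 -m jog '[{"grip":255,"travel":[0.02,0.07,-0.12],"twist":0},{"grip":255,"travel":[0.01,0.06,-0.1],"twist":0},{"grip":255,"travel":[0,0,0],"twist":0}]'
```

```text
time: 23.35
position: [0.4971, -0.0793, 0.123]
tool_rot: [0.095, 0.995, -0.001, 0.001]
ft_force: [4.0, -4.5, -5.5]
grip_width: 0.0111
time: 23.65
position: [0.4973, -0.0781, 0.1209]
tool_rot: [0.095, 0.995, -0.001, 0.001]
ft_force: [3.7, -3.7, -6.6]
grip_width: 0.0109
```

```bash
python3 -m jog '[{"grip":255,"travel":[0,0.06,-0.1],"twist":0},{"grip":255,"travel":[0,0,0],"twist":0}]'
python3 -m jog '[{"grip":255,"travel":[0,0.05,-0.1],"twist":0},{"grip":255,"travel":[0,0,0],"twist":0}]'
python3 -m jog '[{"grip":255,"travel":[0,0.03,-0.1],"twist":0},{"grip":255,"travel":[0,0,0],"twist":0}]'
```

```text
time: 23.85
position: [0.4974, -0.0777, 0.1203]
tool_rot: [0.095, 0.995, -0.001, 0.001]
ft_force: [2.3, -5.7, -4.1]
grip_width: 0.0108
time: 24.05
position: [0.4975, -0.0777, 0.1201]
tool_rot: [0.095, 0.995, -0.002, 0.002]
ft_force: [1.3, -6.2, 3.7]
grip_width: 0.0112
time: 24.25
position: [0.4975, -0.0777, 0.12]
tool_rot: [0.095, 0.995, -0.002, 0.002]
ft_force: [-0.2, -7.1, 10.0]
grip_width: 0.0109
```

The tray is on its stop: z holds at 0.120, as predicted, while the force rises. I'll let go and back off straight up.

```bash
python3 -m jog '[{"grip":200,"travel":[0,0,0],"twist":0},{"grip":150,"travel":[0,0,0],"twist":0},{"grip":100,"travel":[0,0,0],"twist":0},{"grip":0,"travel":[0,0,0],"twist":0},{"grip":0,"travel":[0,0,0],"twist":0},{"grip":0,"travel":[0,0,0],"twist":0},{"grip":0,"travel":[0,0,0],"twist":0},{"grip":0,"travel":[0,0,0],"twist":0}]'
python3 -m jog '[{"grip":0,"travel":[0,0,1],"twist":0},{"grip":0,"travel":[0,0,2],"twist":0},{"grip":0,"travel":[0,0,3],"twist":0},{"grip":0,"travel":[0,0,3],"twist":0},{"grip":0,"travel":[-1,3,2],"twist":0},{"grip":0,"travel":[-1,4,0],"twist":0},{"grip":0,"travel":[-1,4,0],"twist":0},{"grip":0,"travel":[-1,4,0],"twist":0}]'
python3 -m jog '[{"grip":0,"travel":[-0.5,4,0],"twist":0},{"grip":0,"travel":[-0.5,4,0],"twist":0},{"grip":0,"travel":[-0.5,4,0],"twist":0},{"grip":0,"travel":[-0.5,4,0],"twist":0},{"grip":0,"travel":[0,2,0],"twist":0},{"grip":0,"travel":[0,0,0],"twist":0},{"grip":0,"travel":[0,0,0],"twist":0}]'
python3 - <<'E'
from h import *
s=camera("scene");cv2.imwrite("pics/s6.png",cv2.resize(s[130:270,250:450,::-1],None,fx=4,fy=4,interpolation=2))
camera("top");print([(d["at"],d["p"]) for d in search_frame("tray_handle","top")[:1]],[(d["at"],d["p"]) for d in search_frame("refractometer","scene")[:1]])
E
```

```text
time: 25.05
position: [0.4961, -0.0761, 0.1178]
tool_rot: [0.096, 0.995, 0.0, -0.0]
ft_force: [-1.2, 0.1, -0.6]
grip_width: 0.0668
time: 25.85
position: [0.4558, 0.075, 0.2289]
tool_rot: [0.096, 0.995, 0.0, 0.001]
ft_force: [0.5, -0.5, -0.9]
grip_width: 0.087
time: 26.55
position: [0.4359, 0.2538, 0.2282]
tool_rot: [0.095, 0.995, -0.0, 0.0]
ft_force: [0.2, -0.5, 0.5]
grip_width: 0.0871
[([0.4976, -0.0759, 0.064], 0.55)] []
```

View pics/s6.png

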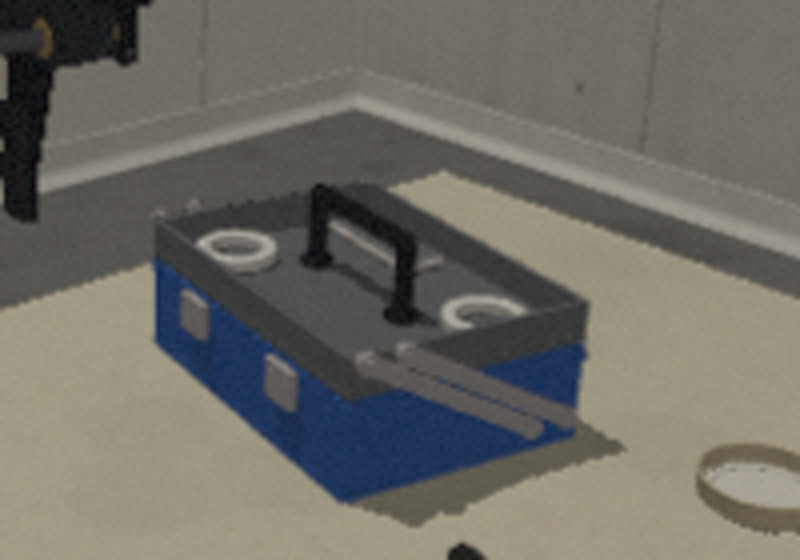

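The tray is shut. The handle (320,192)–(412,238) and rim sit at the same pixels as before opening.

```bash
python3 -c "
from rig import *
print(hand_in())"
```

```text
the job is handed in; nothing more can be done
None
```

The refractometer is inside the blue kit with the tray shut over it, and I handed the job in at about 27 s of the 67 s allowed. No verdict was reported.

- **What I did:** I swung the tray open by its handle to the stop and let go. I then laid the refractometer flat in the compartment, letting go only after it touched the floor (about 7 N). Finally I swung the tray back, lowered it in steps of 1–2 mm until it met its stop (about 10 N), opened the gripper and backed away.
- **Last checks:** In the final scene picture the handle and rim are at the same pixels as before opening. The top-camera search put the tray handle within about 3 mm of its starting position. The refractometer was no longer found in view, and the gripper stood open and clear with no force on it.
- **Limits:** The arm hid the handle when I took hold of it the second time, so I relied on its known position; the finger opening confirmed the grip. No check failed. The highest force I read was about 12 N.

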